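Prove the brake of a tube-stop carriage

ROBOT

A 7-joint arm with a two-finger parallel gripper is mounted at the origin on the work surface. World frame = base frame: x ahead of the robot, y to its left, z up, the work surface at z = 0. Lengths are in m, angles in rad, forces in N, time in s.
With the tool pointing down it reaches from about 0.425 to 1.025 m from the base axis. Payload 3.6 kg.
Tool frame: the origin (TCP) lies midway between the tips of the shut fingers; the grasp point (between the pads) lies 19 mm behind it; z points along the fingers, y is the line along which they close (so a half turn about z gives the same grasp; the last joint's range is limited). The gripper opens to 85 mm and grips with 20 to 120 N. Pads are 22 mm wide; open, the fingers measure 114 mm over their backs; the gripper's body (76 mm by 85 mm) begins 54 mm behind the grasp point. The pads swing forward as they close: fully open they stand 13 mm farther back than shut.
Start: joints at [1.137, 0.591, 0.048, 1.609, -0.033, 0.943, -0.034], TCP at [0.242, -0.684, 0.231] pointing down, gripper open.
Joint ranges: [-2.69, 2.69], [-0.47, 2.24], [-1.27, 1.36], [0.19, 2.51], [-1.53, 4.68], [0.08, 2.07], [-3.09, 3.09]. Speed limits (rad/s): [2.57, 2.57, 3.14, 3.14, 3.14, 3.14, 3.14].

INTERFACE

Orientations are given as a unit quaternion [x, y, z, w].
In Python, from plant import bot gives the robot as it stands.
- The arm moves only by the tool servo_tool, never from a script. Its argument "rows" is one flat list of numbers, 5 for each row, row after row: the opening, from 0 (shut) to 1 (fully open), then the shift along the world's x, y, z in m, then the turn about the world's z in degrees. A call has 1 to 10 rows; each row is the pose to reach, as a shift and turn from the pose commanded when the call began; what a row does not reach only later rows make up. A row lasts 1/10 s, in which the tool goes at most 50 mm and 8.59 degrees, less where a joint would pass 70% of its speed; a pose out of reach is approached as far as the arm can. A call with a gripper value outside its range is refused whole. The fingers move at their own pace and stop on an object; the grip force is fixed at half the most. Time passes only in rows, so rows that repeat a pose let the fingers close. It gives the time, the measured TCP pose, the force, the opening and the grip force at its end, in the units of the state.
- bot.sense(): the state, without advancing time (a new reading comes with each control period).
- bot.get_image(name): name is "scene" or "top" or "wrist"; returns the picture (400x640x3 uint8, red, green, blue); there is no depth.
- bot.camera_info(name): a dict with "fovy" (degrees; the focal length in pixels is half the picture's height over the tangent of half this angle, whatever the lens; pixels are square), "cx", "cy" (the principal point, pixels), "rvec" (rotation vector, rad) and "tvec" (3), from world to camera coordinates, as OpenCV has them. Camera axes: x right, y down, z forward; pixel columns grow to the right and rows downward; lengths in m; the calibration is good to about 2 mm. The wrist camera is an equidistant fisheye: a pixel r from the principal point sees the ray r / f radians off the axis. A picture is of the moment at which its call begins: read the wrist's pose just before it. camera_info takes no time and is no camera call; for the wrist camera it gives the pose at the moment of the call.
- bot.close_job(): hands the job in; it is judged then, once.
The state is a dict: "time": time; "q": joint angles; "joint_vel": joint speeds; "joint_efforts": joint torques, N m; "eef_pos": TCP position; "ee_rot": TCP orientation; "wrist_force": force on the tool from outside, world axes, zero at the start; "moment": the same for the moment, N m; "gripper_width": opening from 0.0 (shut) to 1.0 (fully open); "gripper_force": force on a finger pad.
Only numpy, scipy, OpenCV 4.12 (cv2) and the standard library are available. Lean on these libraries where they do the work, as an engineer would, in place of code of your own. Each camera call takes 0.05 s, during which the arm holds its last target. There are 200 camera calls.

TASK

Check the brake of the tube-stop carriage where it stands: push the hinged brake lever fully down until it locks, then press the bare face of the upright stop plate squarely along the rail, towards its spring, with a steady push of about 12 N (never more than 18 N) for a good one and a half seconds to prove that the carriage holds, and finally flick the lever all the way up again to release it. Do not shift the carriage along its rail, and leave the roller, the cardboard core and the wrench lying near it alone.

Things in the scene. Friction and masses are not known exactly. Their poses are not given: they have to be found in the camera images.
- rail: Fixed stop unit: white base plate 130 x 400 x 10 mm with a flat steel rail, turned up to 0.3 rad. Origin: underside centre, on the bed; y along the rail, -x to the lever side (roughly to the robot), z up. On it slides, along y, a white carriage (deck 150 x 110 mm, top 60 mm above the bed) with hinge cheeks (to 125 mm high), brake lever and stop plate.
- lever_hinge (a point): Point on the lever's hinge axis, midway between its two arms, 110 mm above the bed; fixed to the carriage, axes as the rail's. The hinge axis is parallel to the rail.
- lever_bar (a point): Middle of the lever's round cross bar, 14 mm thick, parallel to the rail, 76 mm clear between two flat arms, 115 mm from the hinge axis on the rail's -x side. Lever up: 193 mm above the bed, 80 mm from the hinge in plan; locked: 93 mm above the bed, 114 mm in plan. Space all round it: push it from above, or pinch it from above between the arms, fingers closing across it.
- lever (a joint): Lever angle, rad: 0 fully up (released) at its upper stop, 0.95 fully down (locked) at its lower stop; the bar's angle above level is 0.80 minus this. Friction keeps it where it is left (3 N at the bar). From 0.42 it squeezes a rubber shoe on to the rail (up to 10 to 15 N at the bar), goes over centre at 0.83, snaps home and holds; to unlock, lift the bar with about 10 N.
- carriage (a joint): Position of the carriage along the rail's y axis in m, from -0.06 to 0.06; 0 is the middle. Unlocked, it slides with only about 3 N; locked, it holds well over 25 N.
- plate_face (a point): Centre of the bare face (looking along the rail's -y) of the upright steel stop plate: 60 mm wide (along the rail's x), 8 thick, 70 high (110 to 180 mm above the bed), on the carriage, 65 mm beyond the hinge axis, away from the lever. Behind it a spring and a black post (to 174 mm high); in front free room above the deck. Axes as the rail's.
- stop_plate (a joint): How far the stop plate gives along the rail's +y when pushed, in m: 0 at rest, 0.004 at the most; its spring is stiff, 10 N per mm, so a 12 N push moves it only 1.2 mm, less than this reading can show: go by the felt force.
- roller: Loose white plastic roller lying flat, 80 mm across, 45 mm high, 26 mm bore; origin at the centre of its underside. Bystander.
- core: Loose upright piece of cardboard core, 76 mm across, 90 mm high; origin at the centre of its underside. Bystander.
- wrench: Loose steel wrench lying flat beyond the stop unit; bystander.

How it is judged:
By the outcome, as a careful person would: the job done as asked, in the order asked, and still so for the second after the job is handed in, with the robot touching nothing.
It also fails if it takes over 72 s, if anything falls off the work surface, if the arm or the gripper's body presses on something with over 40 N, if the wrist force passes 120 N, or if a joint passes its speed limit or range.

## Working session

There is one attempt and no reset: what is moved stays moved. The work goes in short steps, Python scripts to look and compute and a tool call to move; the robot and the scene stay as the last step left them, time stands still between calls to the robot, and variables do not carry over. Pictures are saved under pics/ and viewed, at most 10 in all, crops included, and the job is handed in when it is done.

Besides the shell and the picture viewer there is one more tool, called after "Call:" as name(argument=value, ...) on one line, values as JSON. servo_tool: Moves the arm, as the interface text tells. Its arguments: {"type":"object","properties":{"rows":{"type":"array"}},"required":["rows"]}

```bash
mkdir -p pics
python3 - <<'E'
from plant import bot
import cv2
s=bot.sense();print(s)
for n in("scene","top"):
    print(n,bot.camera_info(n)); cv2.imwrite(f"pics/{n}0.png",bot.get_image(n)[:,:,::-1])
E
```

```text
{'time': 0.0, 'q': array([ 1.13750176,  0.59211861,  0.0482683 ,  1.60986105, -0.03330055,
        0.94270763, -0.03368912]), 'joint_vel': array([ 3.14210422e-04, -2.91019306e-04, -1.71129848e-05, -1.99551855e-03,
        6.47921008e-05,  1.23260001e-03, -1.91300782e-04]), 'joint_efforts': array([ 4.63997985e-04, -5.48686087e+01,  1.54670812e+00, -1.98121083e+01,
        9.45363077e-03,  8.61215492e-03, -9.18131235e-06]), 'eef_pos': array([ 0.24137812, -0.68273603,  0.23012601]), 'ee_rot': array([ 9.85591663e-01,  1.69138291e-01, -2.48109482e-04, -1.11808409e-03]), 'wrist_force': array([0.71355357, 0.0611013 , 0.05802544]), 'moment': array([-0.03203222,  0.00989466,  0.01207639]), 'gripper_force': 0.0, 'gripper_width': 1.001756893027915}
scene {'fovy': 55.43732008184882, 'cx': 324.29032332543505, 'cy': 198.66184399334898, 'rvec': array([ 2.1311975 ,  0.9826557 , -0.41036878]), 'tvec': array([-0.42500293, -0.21647423,  1.20083965])}
top {'fovy': 43.316157715342705, 'cx': 305.5923581049338, 'cy': 201.77435179544048, 'rvec': array([ 2.08387179, -2.12711725,  0.22669413]), 'tvec': array([0.04838814, 0.61609194, 1.18829324])}
```

View pics/scene0.png

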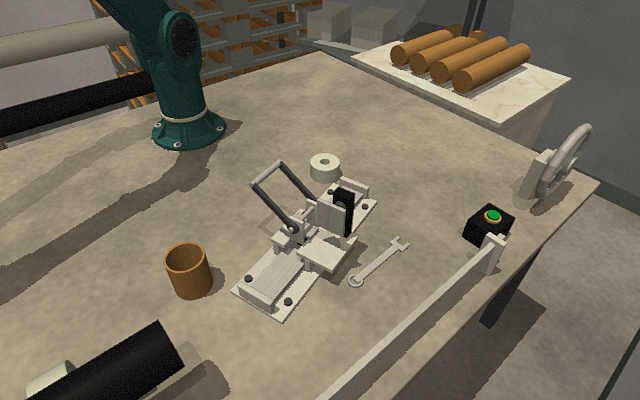

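View pics/top0.png

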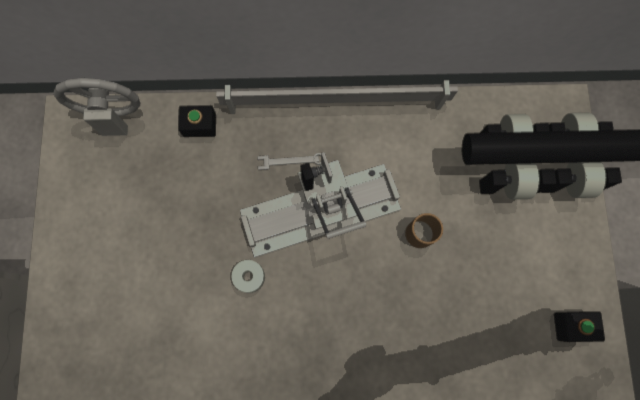

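The rail unit lies near the centre of both views, at about (320,210) in the top picture. The lever is up, the post is on the left (+y) and the core stands to the right. I'll enlarge both.

Run:
```python
import cv2
a=cv2.imread("pics/top0.png")[145:265,235:405];cv2.imwrite("pics/topc.png",cv2.resize(a,None,fx=4.7,fy=4.7,interpolation=cv2.INTER_CUBIC))
a=cv2.imread("pics/scene0.png")[150:330,225:425];cv2.imwrite("pics/scenec.png",cv2.resize(a,None,fx=3.3,fy=3.3,interpolation=cv2.INTER_CUBIC))
```

```text
(no output)
```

View pics/topc.png

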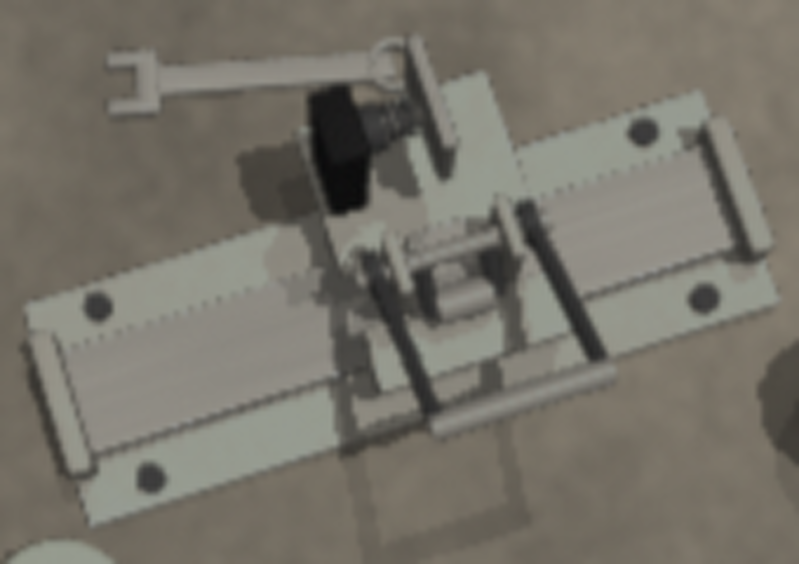

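View pics/scenec.png

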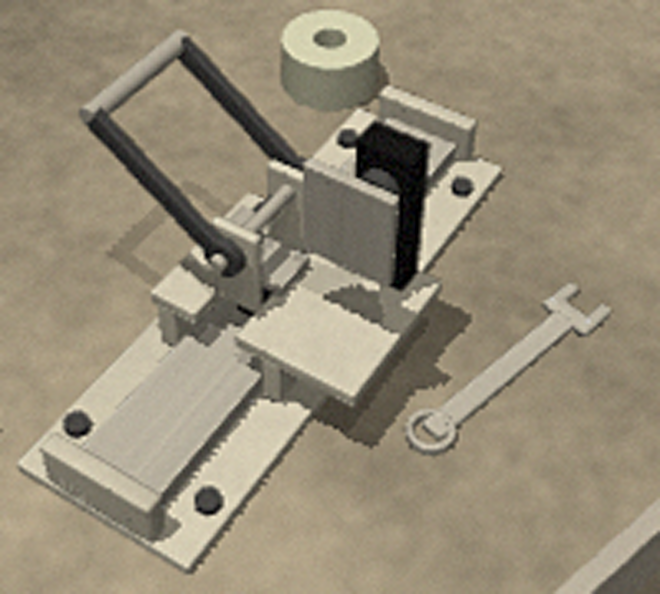

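Top crop: base corners (25,305), (90,525), (778,298), (700,92). Bar ends are (435,425) and (612,372), and the top edge of the plate face runs (417,38)–(456,140). Scene crop: bar ends (90,110) and (183,38), face top corners (308,160) and (395,198).

```bash
cat > h.py <<'E'
import numpy as np,cv2
from plant import bot
O={'top':(235,145,4.7),'scene':(225,150,3.3)}
def P(n):
    c=bot.camera_info(n);f=200/np.tan(np.radians(c['fovy']/2));R=cv2.Rodrigues(np.array(c['rvec']))[0]
    return np.array([[f,0,c['cx']],[0,f,c['cy']],[0,0,1]]),R,np.array(c['tvec'])
def ray(n,p):
    K,R,t=P(n);ox,oy,s=O[n]
    u=np.array([(p[0]+.5)/s-.5+ox,(p[1]+.5)/s-.5+oy,1])
    return -R.T@t,R.T@np.linalg.inv(K)@u
def atz(n,p,z):
    o,d=ray(n,p);return o+d*(z-o[2])/d[2]
E
python3 - <<'E'
from h import *
np.set_printoptions(precision=4,suppress=True)
c=np.array([atz('top',p,.01) for p in[(25,305),(90,525),(778,298),(700,92)]])
print(c,c.mean(0))
d=c[0]+c[1]-c[2]-c[3];th=np.arctan2(-d[0],d[1]);print('yaw',th,np.linalg.norm(c[0]-c[3]),np.linalg.norm(c[0]-c[1]))
for n,q in(('top',[(435,425),(612,372)]),('scene',[(90,110),(183,38)])):
    b=np.array([atz(n,p,.193) for p in q]);print(n,'bar',b,b.mean(0),np.arctan2(*(b[0]-b[1])[:2]*[-1,1]))
for n,q in(('top',[(417,38),(456,140)]),('scene',[(308,160),(395,198)])):
    b=np.array([atz(n,p,.18) for p in q]);print(n,'face',b,b.mean(0))
b=np.array([atz('scene',p,.11) for p in [(303,255),(388,285)]]);print('facebottom',b)
R=np.array([[np.cos(th),-np.sin(th)],[np.sin(th),np.cos(th)]])
for n,p in(('bar_t',atz('top',(523.5,398.5),.193)),('bar_s',atz('scene',(137,74),.193)),('face_t',atz('top',(436.5,89),.18)),('face_s',atz('scene',(351.5,179),.18))):
    print(n,R.T@(p-c.mean(0))[:2])
E
```

```text
[[ 0.6126  0.207   0.01  ]
 [ 0.49    0.1707  0.01  ]
 [ 0.6078 -0.2097  0.01  ]
 [ 0.7273 -0.1729  0.01  ]] [ 0.6094 -0.0012  0.01  ]
yaw 0.29671298013683484 0.3968107489253925 0.12784020704149926
top bar [[ 0.5131 -0.0104  0.193 ]
 [ 0.5366 -0.0945  0.193 ]] [ 0.5249 -0.0524  0.193 ] 0.2720985041378378
scene bar [[ 0.5516 -0.1011  0.193 ]
 [ 0.53   -0.02    0.193 ]] [ 0.5408 -0.0605  0.193 ] -2.8811525899617254
top face [[ 0.7074 -0.0077  0.18  ]
 [ 0.655  -0.0252  0.18  ]] [ 0.6812 -0.0164  0.18  ]
scene face [[ 0.6529 -0.0236  0.18  ]
 [ 0.7069 -0.0069  0.18  ]] [ 0.6799 -0.0153  0.18  ]
facebottom [[ 0.6569 -0.0303  0.11  ]
 [ 0.7072 -0.0077  0.11  ]]
bar_t [-0.0958 -0.0242]
bar_s [-0.0828 -0.038 ]
face_t [ 0.0641 -0.0356]
face_s [ 0.0637 -0.034 ]
```

Run:
```python
from h import *
np.set_printoptions(precision=4,suppress=True)
th=.29;R=np.array([[np.cos(th),-np.sin(th)],[np.sin(th),np.cos(th)]])
for a,b in(((435,425),(183,38)),((612,372),(90,110)),((436.5,89),(351.5,179))):
    o1,d1=ray('top',a);o2,d2=ray('scene',b)
    A=np.c_[d1,-d2];s=np.linalg.lstsq(A,o2-o1,rcond=None)[0]
    p=(o1+d1*s[0]+o2+d2*s[1])/2;print(p,'gap',np.linalg.norm(o1+d1*s[0]-o2-d2*s[1]),R.T@(p[:2]-[.6094,-.0012]))
```

```text
[ 0.5153 -0.0106  0.18  ] gap 0.0006373247698151801 [-0.0929  0.0179]
[ 0.5389 -0.0952  0.1816] gap 0.0013876299717517702 [-0.0944 -0.0699]
[ 0.681  -0.0162  0.1811] gap 0.0006218127529403456 [ 0.0643 -0.0348]
```

Call:
servo_tool(rows=[0,0.02,0.045,0.01,8,0,0.04,0.09,0.02,16,0,0.06,0.135,0.03,24,0,0.08,0.18,0.04,32,0,0.1,0.225,0.05,40,0,0.12,0.27,0.05,48,0,0.14,0.315,0.05,56,0,0.16,0.36,0.05,64,0,0.18,0.405,0.05,72,0,0.2,0.45,0.05,80])

```text
time: 1.1
eef_pos: [0.4417, -0.2316, 0.2812]
ee_rot: [0.644, 0.765, -0.0, -0.0]
wrist_force: [1.1, -0.5, 0.3]
gripper_width: -0.001
gripper_force: 0.0
```

Call:
servo_tool(rows=[0,0.02,0.04,-0.01,3,0,0.04,0.08,-0.02,5,0,0.06,0.12,-0.03,6.8,0,0.075,0.155,-0.04,6.8,0,0.083,0.175,-0.046,6.8,0,0.085,0.178,-0.046,6.8,0,0.085,0.178,-0.046,6.8,0,0.085,0.178,-0.046,6.8])

```text
time: 1.9
eef_pos: [0.5261, -0.0574, 0.2353]
ee_rot: [0.601, 0.799, -0.001, 0.0]
wrist_force: [-0.8, -0.9, -0.0]
gripper_width: -0.001
gripper_force: 0.0
```

Run:
```python
from plant import bot
import cv2
s=bot.sense();print(s['eef_pos'],s['ee_rot'],s['wrist_force'])
c=bot.camera_info("wrist");print(c)
a=bot.get_image("scene")[:,:,::-1][110:290,215:425];a=cv2.resize(a,None,fx=3,fy=3,interpolation=cv2.INTER_CUBIC)
b=bot.get_image("wrist")[:,:,::-1]
cv2.imwrite("pics/s1.png",a);cv2.imwrite("pics/w1.png",b)
```

```text
[ 0.52608118 -0.05744974  0.23531444] [ 6.00877881e-01  7.99340525e-01 -6.98559293e-04  9.91283468e-05] [-0.7961665  -0.87151685 -0.00694776]
{'fovy': 65.70646984690485, 'cx': 323.8590176065595, 'cy': 201.9636020465962, 'rvec': array([-2.84840719, -0.4029572 , -0.05237703]), 'tvec': array([-0.48908687, -0.22990039,  0.32930103])}
```

View pics/w1.png

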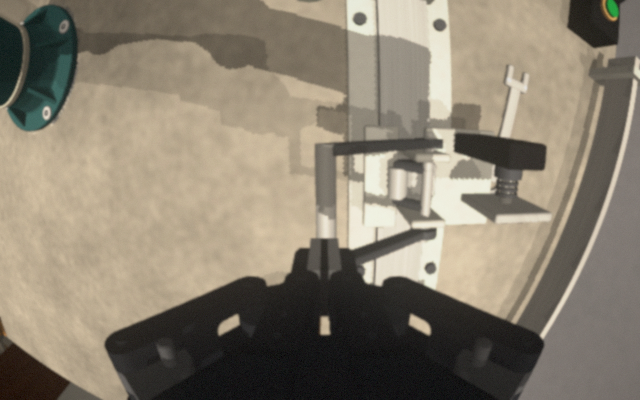

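The wrist view shows the shut fingers centred over the bar (column 325), with the rail vertical in the picture, so the yaw is right. I'll descend to just above the bar and then follow the arc down.

Call:
servo_tool(rows=[0,0,0.003,-0.02,0.4,0,0,0.003,-0.038,0.4,0,0,0.003,-0.043,0.4,0,-0.002,0.0025,-0.047,0.4,0,-0.004,0.002,-0.051,0.4,0,-0.006,0.001,-0.055,0.4,0,-0.006,0.001,-0.055,0.4])

```text
time: 2.7
eef_pos: [0.5202, -0.055, 0.1803]
ee_rot: [0.597, 0.802, -0.0, 0.0]
wrist_force: [0.4, -0.0, -0.1]
gripper_width: 0.001
gripper_force: 0.0
```

Call:
servo_tool(rows=[0,-0.002,-0.0005,-0.004,0,0,-0.004,-0.001,-0.008,0,0,-0.005,-0.0015,-0.012,0,0,-0.006,-0.002,-0.016,0,0,-0.006,-0.002,-0.016,0])

```text
time: 3.2
eef_pos: [0.5143, -0.0565, 0.1635]
ee_rot: [0.597, 0.802, 0.0, -0.0]
wrist_force: [-0.8, 0.2, -0.5]
gripper_width: 0.002
gripper_force: 0.0
```

Run:
```python
from plant import bot
import cv2
s=bot.sense();print(s['eef_pos'],s['wrist_force'])
a=bot.get_image("scene")[:,:,::-1][110:290,215:425];a=cv2.resize(a,None,fx=3,fy=3,interpolation=cv2.INTER_CUBIC)
cv2.imwrite("pics/s2.png",a)
```

```text
[ 0.5142666 -0.056526   0.1635332] [-0.78724194  0.18312453 -0.53464284]
```

View pics/s2.png

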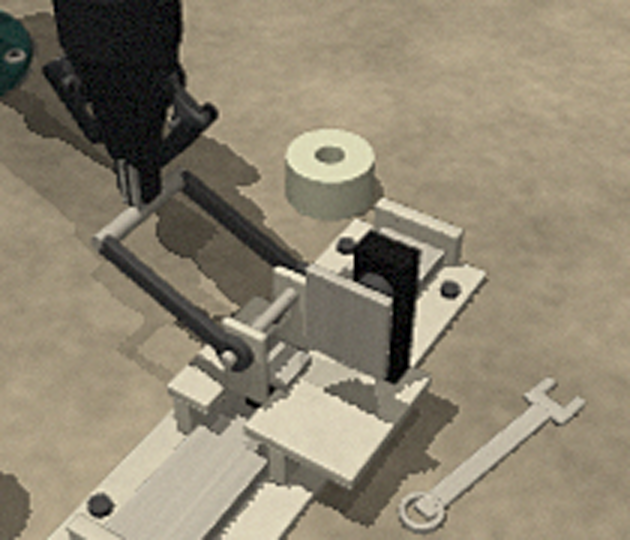

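The lever is moving down: the bar's near end went from about (112,220) to (103,243) in this crop. The fingers are on the bar, mid-span. I'll continue along the arc.

Call:
servo_tool(rows=[0,-0.003,-0.001,-0.005,0,0,-0.005,-0.0015,-0.011,0,0,-0.006,-0.002,-0.017,0,0,-0.007,-0.002,-0.023,0,0,-0.008,-0.0025,-0.029,0,0,-0.009,-0.003,-0.035,0,0,-0.009,-0.003,-0.035,0])

```text
time: 3.95
eef_pos: [0.5055, -0.0592, 0.1303]
ee_rot: [0.597, 0.802, -0.0, 0.0]
wrist_force: [-5.2, -0.6, 13.3]
gripper_width: -0.001
gripper_force: 6.4
```

Call:
servo_tool(rows=[0,0,0,-0.006,0,0,0,0,-0.012,0,0,0,0,-0.018,0,0,0,0,-0.024,0,0,0,0,-0.028,0,0,0,0,-0.031,0,0,0,0,-0.031,0])

```text
time: 4.65
eef_pos: [0.5057, -0.0593, 0.1002]
ee_rot: [0.597, 0.802, -0.001, 0.0]
wrist_force: [-5.6, -0.0, 23.2]
gripper_width: -0.002
gripper_force: 11.5
```

Call:
servo_tool(rows=[0,0,0,-0.001,0,0,0,0,-0.002,0,0,0,0,-0.002,0])

```text
time: 4.95
eef_pos: [0.5058, -0.0593, 0.0998]
ee_rot: [0.597, 0.802, -0.001, 0.001]
wrist_force: [-10.3, 0.9, 38.4]
gripper_width: -0.003
gripper_force: 19.6
```

Call:
servo_tool(rows=[0,0,0,0.02,0,0,0,0,0.06,0,0,0,0,0.1,0,0,0,0,0.13,0,0,0,0,0.15,0,0,0,0,0.15,0])

```text
time: 5.55
eef_pos: [0.509, -0.0591, 0.2493]
ee_rot: [0.597, 0.802, 0.003, 0.004]
wrist_force: [1.0, -0.6, 0.9]
gripper_width: -0.001
gripper_force: 0.0
```

Run:
```python
from plant import bot
import cv2
s=bot.sense();print(s['eef_pos'],s['wrist_force'])
a=bot.get_image("scene")[:,:,::-1][150:330,225:425];a=cv2.resize(a,None,fx=3.3,fy=3.3,interpolation=cv2.INTER_CUBIC)
cv2.imwrite("pics/s3.png",a)
```

```text
[ 0.50900054 -0.05914073  0.24933735] [ 1.01798596 -0.57595099  0.88467146]
```

View pics/s3.png

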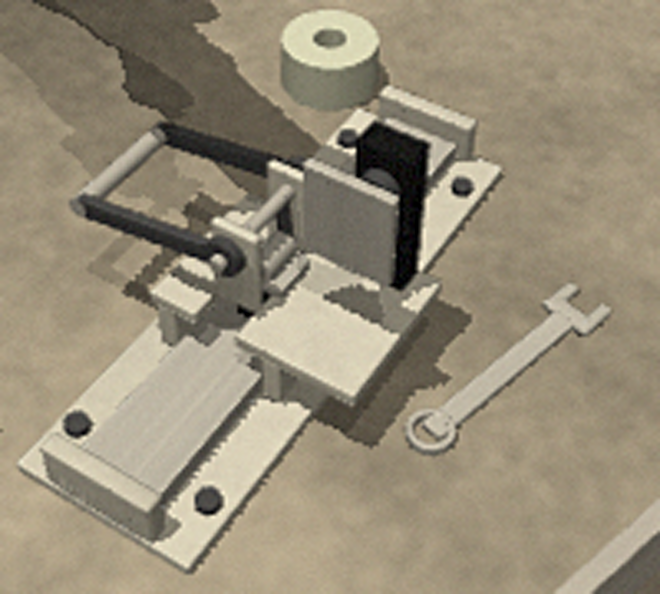

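The lever is locked (bar ends (83,205) and (162,130)), and the plate and deck are on the same pixels as before. Next I go over to the front of the plate face.

Call:
servo_tool(rows=[0,0.04,0.003,0,0,0,0.085,0.006,0,0,0,0.13,0.009,0,0,0,0.165,0.011,0,0,0,0.18,0.013,0,0,0,0.181,0.013,-0.02,0,0,0.181,0.013,-0.06,0,0,0.181,0.013,-0.1,0,0,0.181,0.013,-0.122,0,0,0.181,0.013,-0.122,0])

```text
time: 6.6
eef_pos: [0.6826, -0.0466, 0.1181]
ee_rot: [0.597, 0.802, -0.003, -0.004]
wrist_force: [-1.0, -0.8, -0.2]
gripper_width: 0.002
gripper_force: 0.0
```

Call:
servo_tool(rows=[0,0,0,0,0,0,0,0,0,0])

```text
time: 6.8
eef_pos: [0.6879, -0.0461, 0.1255]
ee_rot: [0.597, 0.802, 0.001, 0.001]
wrist_force: [0.4, 0.7, -0.2]
gripper_width: -0.001
gripper_force: 0.0
```

Call:
servo_tool(rows=[0,-0.001,0.0038,0.001,0,0,-0.002,0.0077,0.001,0,0,-0.003,0.0115,0.001,0,0,-0.004,0.0153,0.001,0,0,-0.004,0.0153,0.001,0,0,-0.004,0.0153,0.001,0])

```text
time: 7.4
eef_pos: [0.6828, -0.0314, 0.1255]
ee_rot: [0.597, 0.802, -0.0, 0.0]
wrist_force: [0.3, -2.1, 0.1]
gripper_width: -0.0
gripper_force: 0.0
```

Call:
servo_tool(rows=[0,-0.0003,0.001,0,0,0,-0.0003,0.001,0,0,0,-0.0003,0.001,0,0])

```text
time: 7.7
eef_pos: [0.6827, -0.0312, 0.1254]
ee_rot: [0.597, 0.802, -0.0, 0.0]
wrist_force: [1.1, -3.0, 1.4]
gripper_width: -0.002
gripper_force: 0.0
```

Call:
servo_tool(rows=[0,-0.0003,0.001,0,0,0,-0.0003,0.001,0,0,0,-0.0003,0.001,0,0])

```text
time: 8.0
eef_pos: [0.6826, -0.0311, 0.1254]
ee_rot: [0.597, 0.802, -0.001, 0.001]
wrist_force: [2.4, -4.8, 0.4]
gripper_width: 0.003
gripper_force: 0.0
```

Call:
servo_tool(rows=[0,-0.0003,0.001,0,0,0,-0.0003,0.001,0,0,0,-0.0003,0.001,0,0])

```text
time: 8.3
eef_pos: [0.6825, -0.031, 0.1254]
ee_rot: [0.598, 0.802, -0.001, 0.001]
wrist_force: [2.3, -5.5, 1.2]
gripper_width: -0.0
gripper_force: 0.0
```

Call:
servo_tool(rows=[0,-0.0003,0.001,0,0,0,-0.0006,0.002,0,0,0,-0.0009,0.003,0,0,0,-0.0009,0.003,0,0,0,-0.0009,0.003,0,0])

```text
time: 8.8
eef_pos: [0.6824, -0.0307, 0.1255]
ee_rot: [0.598, 0.801, -0.002, 0.003]
wrist_force: [4.5, -10.5, 1.3]
gripper_width: 0.001
gripper_force: 0.0
```

Call:
servo_tool(rows=[0,-0.0001,0.0004,0,0,0,-0.0001,0.0004,0,0,0,-0.0001,0.0004,0,0,0,-0.0001,0.0004,0,0,0,-0.0001,0.0004,0,0,0,-0.0001,0.0004,0,0])

```text
time: 9.4
eef_pos: [0.6824, -0.0306, 0.1255]
ee_rot: [0.598, 0.801, -0.002, 0.003]
wrist_force: [3.9, -9.2, 0.4]
gripper_width: -0.003
gripper_force: 0.0
```

Call:
servo_tool(rows=[0,0,0,0,0,0,0,0,0,0,0,0,0,0,0,0,0,0,0,0,0,0,0,0,0,0,0,0,0,0,0,0,0,0,0])

```text
time: 10.1
eef_pos: [0.6824, -0.0307, 0.1255]
ee_rot: [0.598, 0.801, -0.002, 0.003]
wrist_force: [4.2, -10.5, 1.0]
gripper_width: -0.001
gripper_force: 0.0
```

Call:
servo_tool(rows=[0,0,0,0,0,0,0,0,0,0,0,0,0,0,0,0,0,0,0,0,0,0,0,0,0,0,0,0,0,0,0,0,0,0,0])

```text
time: 10.8
eef_pos: [0.6824, -0.0307, 0.1255]
ee_rot: [0.598, 0.801, -0.002, 0.003]
wrist_force: [3.1, -9.6, 0.8]
gripper_width: 0.001
gripper_force: 0.0
```

Call:
servo_tool(rows=[0,0,0,0,0,0,0,0,0,0,0,0,0,0,0,0,0,0,0,0,0,0,0,0,0,0,0,0,0,0,0,0,0,0,0])

```text
time: 11.5
eef_pos: [0.6824, -0.0306, 0.1255]
ee_rot: [0.598, 0.801, -0.002, 0.003]
wrist_force: [3.6, -10.0, 1.2]
gripper_width: 0.001
gripper_force: 0.0
```

The mean is about 10.5 N along the rail, slightly low. I'll add 1 mm and hold for another two seconds.

Call:
servo_tool(rows=[0,-0.0003,0.001,0,0,0,-0.0003,0.001,0,0,0,-0.0003,0.001,0,0,0,-0.0003,0.001,0,0])

```text
time: 11.9
eef_pos: [0.6824, -0.0306, 0.1255]
ee_rot: [0.598, 0.801, -0.002, 0.004]
wrist_force: [4.4, -10.6, 1.1]
gripper_width: -0.004
gripper_force: 0.0
```

Call:
servo_tool(rows=[0,0,0,0,0,0,0,0,0,0,0,0,0,0,0,0,0,0,0,0])

```text
time: 12.3
eef_pos: [0.6824, -0.0306, 0.1255]
ee_rot: [0.598, 0.801, -0.002, 0.004]
wrist_force: [4.3, -10.5, 1.2]
gripper_width: 0.0
gripper_force: 0.0
```

Call:
servo_tool(rows=[0,0,0,0,0,0,0,0,0,0,0,0,0,0,0,0,0,0,0,0])

```text
time: 12.7
eef_pos: [0.6824, -0.0306, 0.1255]
ee_rot: [0.598, 0.801, -0.002, 0.003]
wrist_force: [3.6, -10.3, 0.7]
gripper_width: -0.001
gripper_force: 0.0
```

Call:
servo_tool(rows=[0,0,0,0,0,0,0,0,0,0,0,0,0,0,0,0,0,0,0,0])

```text
time: 13.1
eef_pos: [0.6824, -0.0306, 0.1255]
ee_rot: [0.598, 0.801, -0.002, 0.003]
wrist_force: [4.7, -10.5, 0.2]
gripper_width: -0.003
gripper_force: 0.0
```

Call:
servo_tool(rows=[0,0,0,0,0,0,0,0,0,0,0,0,0,0,0,0,0,0,0,0])

```text
time: 13.5
eef_pos: [0.6824, -0.0305, 0.1255]
ee_rot: [0.598, 0.801, -0.002, 0.003]
wrist_force: [2.8, -11.1, 0.0]
gripper_width: -0.003
gripper_force: 0.0
```

Call:
servo_tool(rows=[0,0,0,0,0,0,0,0,0,0,0,0,0,0,0,0,0,0,0,0])

```text
time: 13.9
eef_pos: [0.6824, -0.0305, 0.1255]
ee_rot: [0.598, 0.801, -0.002, 0.003]
wrist_force: [4.4, -11.5, 1.0]
gripper_width: 0.001
gripper_force: 0.0
```

Call:
servo_tool(rows=[0,-0.0001,0.0006,0,0,0,-0.0001,0.0006,0,0,0,-0.0001,0.0006,0,0,0,-0.0001,0.0006,0,0,0,-0.0001,0.0006,0,0,0,-0.0001,0.0006,0,0,0,-0.0001,0.0006,0,0,0,-0.0001,0.0006,0,0,0,-0.0001,0.0006,0,0,0,-0.0001,0.0006,0,0])

```text
time: 14.9
eef_pos: [0.6824, -0.0305, 0.1255]
ee_rot: [0.598, 0.801, -0.002, 0.004]
wrist_force: [4.9, -12.1, 0.7]
gripper_width: -0.004
gripper_force: 0.0
```

Call:
servo_tool(rows=[0,0,0,0,0,0,0,0,0,0,0,0,0,0,0,0,0,0,0,0,0,0,0,0,0,0,0,0,0,0,0,0,0,0,0,0,0,0,0,0])

```text
time: 15.7
eef_pos: [0.6824, -0.0305, 0.1255]
ee_rot: [0.598, 0.801, -0.002, 0.004]
wrist_force: [4.1, -11.4, 1.5]
gripper_width: 0.001
gripper_force: 0.0
```

Call:
servo_tool(rows=[0,0,0,0,0,0,0,0,0,0,0,0,0,0,0,0,0,0,0,0,0,0,0,0,0])

```text
time: 16.2
eef_pos: [0.6824, -0.0305, 0.1255]
ee_rot: [0.598, 0.801, -0.002, 0.004]
wrist_force: [5.2, -11.9, 0.6]
gripper_width: -0.005
gripper_force: 0.0
```

Held at about 12 N. Now I retreat, rise, and go back over the bar.

Call:
servo_tool(rows=[0,0.001,-0.004,0,0,0,0.003,-0.01,0,0,0,0.006,-0.02,0,0,0,0.009,-0.032,0,0,0,0.009,-0.032,0.01,0,0,0.009,-0.032,0.05,0,0,0.009,-0.032,0.09,0,0,0.009,-0.032,0.12,0,0,0.009,-0.032,0.13,0,0,0.009,-0.032,0.13,0])

```text
time: 17.2
eef_pos: [0.6903, -0.0546, 0.2576]
ee_rot: [0.597, 0.802, 0.001, 0.001]
wrist_force: [0.2, 0.0, -0.3]
gripper_width: -0.003
gripper_force: 0.0
```

Call:
servo_tool(rows=[0,-0.04,-0.001,0,0,0,-0.085,-0.002,0,0,0.5,-0.13,-0.003,0,0,0.5,-0.165,-0.004,0,0,0.5,-0.18,-0.005,0,0,0.5,-0.185,-0.005,0,0,0.5,-0.185,-0.005,0,0,0.5,-0.185,-0.005,-0.03,0,0.5,-0.185,-0.005,-0.06,0,0.5,-0.185,-0.005,-0.06,0])

```text
time: 18.2
eef_pos: [0.5036, -0.0601, 0.1921]
ee_rot: [0.597, 0.802, -0.001, -0.003]
wrist_force: [-0.3, -1.0, 0.0]
gripper_width: 0.501
gripper_force: 0.0
```

Call:
servo_tool(rows=[0.5,0,0,0,0,0.5,0,0,0,0])

```text
time: 18.4
eef_pos: [0.5063, -0.0599, 0.1964]
ee_rot: [0.597, 0.802, 0.001, 0.001]
wrist_force: [0.6, 0.3, -0.1]
gripper_width: 0.5
gripper_force: 0.0
```

Call:
servo_tool(rows=[0.5,-0.0005,0,-0.03,0,0.5,-0.0005,0,-0.06,0,0.5,-0.0005,0,-0.08,0,0.5,-0.0005,0,-0.095,0,0.5,-0.0005,0,-0.108,0,0.5,-0.0005,0,-0.117,0,0.5,-0.0005,0,-0.12,0,0.5,-0.0005,0,-0.12,0,0.5,-0.0005,0,-0.12,0])

```text
time: 19.3
eef_pos: [0.5044, -0.0602, 0.0759]
ee_rot: [0.597, 0.802, 0.0, 0.001]
wrist_force: [0.3, -0.0, 0.3]
gripper_width: 0.503
gripper_force: 0.0
```

Call:
servo_tool(rows=[0,0,0,0,0,0,0,0,0,0,0,0,0,0,0,0,0,0,0,0,0,0,0,0,0,0,0,0,0,0])

```text
time: 19.9
eef_pos: [0.5064, -0.0596, 0.0761]
ee_rot: [0.597, 0.802, 0.002, 0.002]
wrist_force: [4.8, 1.3, 3.6]
gripper_width: 0.141
gripper_force: 58.7
```

Call:
servo_tool(rows=[0,-0.001,0,0.008,0,0,-0.001,0,0.016,0,0,0,0,0.024,0,0,0,0,0.032,0,0,0.001,0,0.04,0,0,0.004,0.001,0.051,0,0,0.007,0.002,0.062,0,0,0.007,0.002,0.062,0])

```text
time: 20.7
eef_pos: [0.5129, -0.0577, 0.1384]
ee_rot: [0.597, 0.802, 0.001, 0.001]
wrist_force: [4.2, 1.8, 5.0]
gripper_width: 0.139
gripper_force: 59.5
```

Call:
servo_tool(rows=[0,0.0025,0.0008,0.005,0,0,0.005,0.0015,0.01,0,0,0.008,0.0023,0.015,0,0,0.0106,0.003,0.02,0,0,0.014,0.0042,0.0245,0,0,0.0173,0.0052,0.029,0,0,0.021,0.0063,0.0335,0,0,0.025,0.0074,0.0375,0,0,0.025,0.0074,0.0375,0])

```text
time: 21.6
eef_pos: [0.5325, -0.0517, 0.1742]
ee_rot: [0.597, 0.802, -0.003, -0.002]
wrist_force: [-3.0, -1.0, -3.5]
gripper_width: 0.138
gripper_force: 58.7
```

Call:
servo_tool(rows=[0,0.002,0.0006,0.002,0,0,0.004,0.0012,0.004,0,0,0.004,0.0012,0.004,0,0,0.004,0.0012,0.004,0])

```text
time: 22.0
eef_pos: [0.5358, -0.0507, 0.178]
ee_rot: [0.597, 0.802, -0.003, -0.003]
wrist_force: [-5.4, -1.9, -4.7]
gripper_width: 0.138
gripper_force: 58.8
```

Call:
servo_tool(rows=[0,0.002,0.0006,0.002,0,0,0.004,0.0012,0.003,0,0,0.004,0.0012,0.003,0,0,0.004,0.0012,0.003,0])

```text
time: 22.4
eef_pos: [0.5386, -0.0499, 0.1812]
ee_rot: [0.597, 0.802, -0.005, -0.003]
wrist_force: [-8.7, -3.1, 0.1]
gripper_width: 0.138
gripper_force: 58.9
```

Call:
servo_tool(rows=[0.5,0,0,0,0,0.5,0,0,0,0,0.5,0,0,0,0,0.5,0,0,0,0,0.5,0,0,0,0])

```text
time: 22.9
eef_pos: [0.5448, -0.0482, 0.1823]
ee_rot: [0.597, 0.802, 0.001, 0.001]
wrist_force: [0.9, -0.4, -0.2]
gripper_width: 0.499
gripper_force: 0.0
```

Call:
servo_tool(rows=[0.5,-0.004,-0.001,0.01,0,0.5,-0.004,-0.001,0.03,0,0.5,-0.004,-0.001,0.06,0,0.5,-0.004,-0.001,0.09,0,0.5,-0.03,-0.03,0.12,0,0.5,-0.04,-0.075,0.12,0,0.5,-0.04,-0.12,0.12,0,0.5,-0.04,-0.16,0.12,0,0.5,-0.04,-0.2,0.12,0,0.5,-0.04,-0.2,0.12,0])

```text
time: 23.9
eef_pos: [0.5024, -0.2561, 0.3021]
ee_rot: [0.601, 0.799, -0.001, 0.001]
wrist_force: [-0.7, -0.7, 0.6]
gripper_width: 0.498
gripper_force: 0.0
```

Run:
```python
from plant import bot
import cv2,numpy as np
s=bot.sense();print(s['time'],s['eef_pos'],s['wrist_force'])
a=bot.get_image("scene")[:,:,::-1][150:330,225:425];a=cv2.resize(a,None,fx=3.3,fy=3.3,interpolation=cv2.INTER_CUBIC)
cv2.imwrite("pics/s4.png",a)
a=bot.get_image("top")[:,:,::-1][145:265,235:405];a=cv2.resize(a,None,fx=4.7,fy=4.7,interpolation=cv2.INTER_CUBIC)
cv2.imwrite("pics/t4.png",a)
```

```text
23.9 [ 0.50237376 -0.25610268  0.30213847] [-0.69809733 -0.70200104  0.62553489]
```

View pics/s4.png

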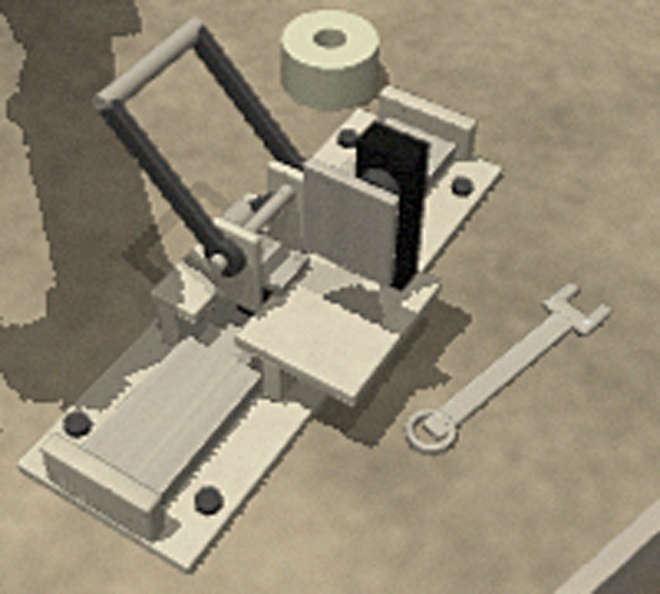

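View pics/t4.png

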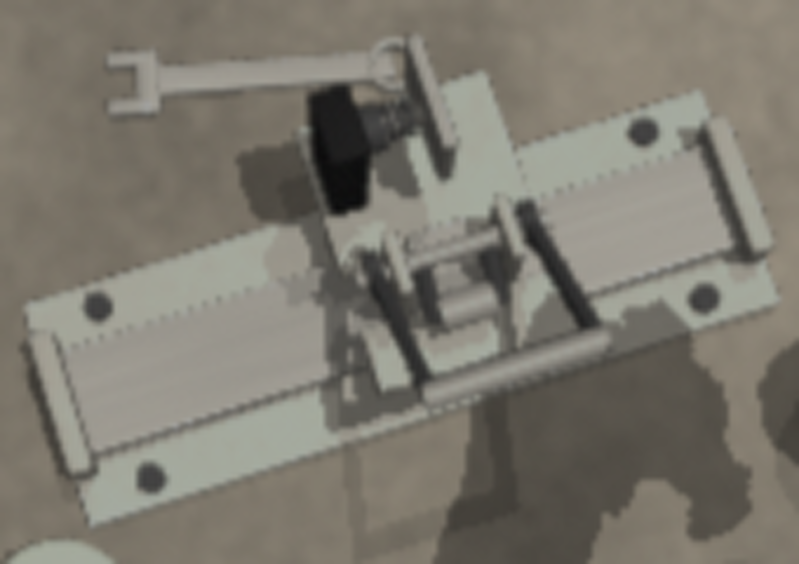

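The lever is up and the carriage is on the same pixels. Bar ends are now (103,100) and (198,25) in the scene crop, (608,340) and (428,392) in the top crop. I'll check the lever angle.

Run:
```python
from h import *
th=.29;R=np.array([[np.cos(th),-np.sin(th)],[np.sin(th),np.cos(th)]])
for a,b in(((428,392),(198,25)),((608,340),(103,100))):
    o1,d1=ray('top',a);o2,d2=ray('scene',b)
    s=np.linalg.lstsq(np.c_[d1,-d2],o2-o1,rcond=None)[0]
    p=(o1+d1*s[0]+o2+d2*s[1])/2;r=R.T@(p[:2]-[.6094,-.0012]);print(p,r,np.arctan2(p[2]-.11,-.002-r[0]))
```

```text
[ 0.52842104 -0.00733395  0.19605156] [-0.07935161  0.0172783 ] 0.8385902241761967
[ 0.55166214 -0.09253884  0.19587276] [-0.08144549 -0.07101462] 0.824256736284512
```

The bar's angle above level measures about 0.82–0.84 rad, against 0.80 at the upper stop, so the lever is fully up. The carriage has not moved.

```bash
python3 -c "
from plant import bot
print(bot.close_job())"
```

```text
the job is handed in; nothing more can be done
None
```

I locked the lever, pressed the stop plate at about 10–13 N for several seconds with the carriage holding, and put the lever fully up again. In the final pictures the carriage, roller and wrench were unmoved; I did not re-check the core. The job is handed in, with no verdict returned.

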